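# Run a thread ring gauge down a stud and log the turns

### The job

Screw the knurled ring gauge down its stud, clockwise seen from above, until it goes tight on the shoulder and the sprung collar just begins to twist with it, without forcing it, and count the quarter turns it takes from where it stands now. Then let go and slide the orange cursor of the turn tally to the mark for that count, to the nearest whole mark (the red mark is zero, each black mark along is one quarter turn more). Leave the calliper, the two bolts and the pencil alone.

Things in the scene. Friction and masses are not known exactly. Their poses are not given: they have to be found in the camera images.
- stand: gauging stand, fixed to the bench: blue square base 100x100x14 mm (origin: centre of its underside, z up). Upright on its centre: a low dark disc (diameter 48, up to z 20), a steel shoulder collar (diameter 30, z 20 to 50) with a red line on its side, and a brass threaded stud (diameter 20) up to about z 95 on which the ring gauge is already started.
- gauge_centre (a point): centre of the steel knurled ring gauge, on the stud's axis, at half its height. The ring is 40 mm in outer diameter and 22 mm high, and can be gripped anywhere round its rim from above. It cannot come off the stud. It sinks 5 mm a turn: 67 mm above the bench at joint value 0, 61 mm when tight. Axes turn with the ring.
- gauge_red_dab (a point): red paint dab on the ring's top face, 15.5 mm from its axis: shows how far the ring has turned.
- gauge (a joint): turn of the ring on the stud (rad), grows clockwise seen from above (screwing down). It starts between 1.4 and 5.0; at 8.0 the ring meets the shoulder and goes tight. Running torque about 0.04 N m; it stays where it is left.
- stud (a joint): twist of the sprung collar and stud in the base (rad), clockwise seen from above; 0 at rest, when the red line on the collar faces the white line on the base. A spring of 1.5 N m/rad: it stays below about 0.05 while the ring runs free, and rises with the torque once the ring is tight (0.1 is 0.15 N m: clearly tight; above 0.5, that is 0.75 N m, the ring is being forced). It springs back to 0 on release, the ring staying tight.
- tally_rail: turn tally, fixed to the bench: wooden rail 64x220 mm, 14 mm high (origin: centre of its underside), long along its own y. On a white strip on its -x side are nine marks 20 mm apart: the red zero mark at own y = +80 mm, then eight black marks towards own -y, the last at y = -80 mm.
- cursor (a joint): travel of the orange cursor from the red zero mark (m), growing towards the rail's own -y: mark k is at 0.020 k. It starts between 0.130 and 0.160. Friction about 1.2 N; it stays where it is left.
- cursor_grip (a point): centre of the cursor's upright grip, 46 mm above the bench, 12 mm to +x of the rail's long axis. The grip is 22 mm across (rail's x), 14 mm along (rail's y), 30 mm high (31 to 61 mm above the bench); a narrower neck below it runs on the rail, with a thin flat pointer over the marks at its middle.
- calliper: digital calliper, 67x215x13 mm, lying loose; leave alone. Origin: centre of its underside.
- hex_bolt_0: steel hex bolt, 19x46x16 mm, lying loose; leave alone. Origin: centre of its underside.
- hex_bolt_1: second steel hex bolt, 19x46x16 mm, lying loose; leave alone. Origin: centre of its underside.
- pencil: red pencil, 9x158x9 mm, lying loose; leave alone. Origin: centre of its underside.

How it is judged:
By the outcome, as a careful person would: the job done as asked, in the order asked, and still so for the second after the job is handed in, with the robot touching nothing.
It also fails if it takes over 72 s, if anything falls off the work surface, if the arm or the gripper's body presses on something with over 40 N, if the wrist force passes 120 N, or if a joint passes its speed limit or range.

### The arm

A 6-joint arm with a two-finger parallel gripper is mounted at the origin on the work surface; the furniture and walls round the work are solid. World frame = base frame: x ahead of the robot, y to its left, z up, the work surface at z = 0. Lengths are in mm, angles in degrees, forces in N, time in s.
With the tool pointing down it reaches from about 350 to 850 mm from the base axis. Payload 8.1 kg.
Tool frame: the origin (TCP) lies between the finger pads; the fingertips stand 17 mm ahead of it and the grasp point (between the pads) lies 2 mm behind it; z points along the fingers, y is the line along which they close (so a half turn about z gives the same grasp; the last joint's range is limited). The gripper opens to 85 mm and grips with 20 to 120 N. Pads are 22 mm wide; open, the fingers measure 114 mm over their backs; the gripper's body (76 mm by 85 mm) begins 54 mm behind the grasp point. The pads swing forward as they close: fully open they stand 13 mm farther back than shut.
Start: joints at [59.966, 7.471, 85.268, -0, 87.261, -4.893], TCP at [254.892, 543.172, 248.292] pointing down, gripper open.
Joint ranges: [-169.43, 169.43], [-51.17, 129.36], [1.28, 143.12], [-76.62, 256.62], [0, 156.53], [-152.29, 152.29]. Speed limits (degrees/s): [136.94, 136.94, 159.86, 180, 180, 180].

### API

Orientations are given as [roll, pitch, yaw] about the fixed x, y, z axes, in that order (R = Rz(yaw) Ry(pitch) Rx(roll)).
In Python, from bench import sense, snapshot, hand_in, trace, place_of gives the robot as it stands.
- The arm moves only by the shell command python3 -m handwheel 'ROWS' [FORCE]. ROWS is JSON, a list of rows, each a list of 7 numbers: the opening, from -1 (shut) to 1 (fully open), then the shift along the tool's x, y, z in cm, then the turn, a rotation vector about the tool's x, y, z in rad. A call has 1 to 12 rows; each row shifts and turns the commanded pose from where the row before left it, along the tool's axes as they then stand; what a row does not reach is not made up. A row lasts 1/12 s, in which the tool goes at most 41.7 mm and 7.16 degrees, less where a joint would pass 70% of its speed; a pose out of reach is approached as far as the arm can. A call with a gripper value outside its range is refused whole. The fingers move at their own pace and stop on an object; FORCE is the grip in N (left out, the last holds). Time passes only in rows, so rows that do not move let the fingers close. It gives the time, the measured TCP pose, the force, the opening and the grip force at its end, in the units of the state.
- sense(): the state, without advancing time (a new reading comes with each control period).
- snapshot(name): name is "side" or "top"; returns a dict with "image" (420x560x3 uint8, red, green, blue), "intrinsics" (3x3 intrinsics, pixels), "k1" (the pictures are not rectified: a ray, as slopes to the right and down, at radius r is drawn at 1 + k1 r^2 times it, then the intrinsics apply), "R" (3x3) and "t" (3): a world point X has camera coordinates R X + t. Camera axes: x right, y down, z forward; pixel columns grow to the right and rows downward; lengths in mm; the calibration is good to about 2 mm. A picture is of the moment at which its call begins. There is no depth.
- hand_in(): hands the job in; it is judged then, once.
Trained networks look in a picture, given as the dict that the camera call returned (one of the last four; its "shot" number tells which), for a name from the list of things; names that differ only in an ending like _2 or _b are one class to them, and where a whole thing is asked for, a point or a joint stands for the part that bears it (a point fixed in the world has none). Each returns a list of dicts, best first, with "conf" (0 to 1); they miss things now and then, are a little off and sometimes report something else, mostly with a low value. They report only what shows in the picture. A call takes as long as a camera call.
- trace(picture, query): "pixels" (420x560 bool, what is visible of it).
- place_of(picture, query): "location" ([x, y, z] in mm, in world coordinates, good to about 4 mm: a listed point, or the origin of a listed thing).
The state is a dict: "time": time; "joint_pos": joint angles; "qd": joint speeds; "joint_efforts": joint torques, N m; "tool_pos": TCP position; "tcp_rot": TCP orientation; "ft_force": force on the tool from outside, world axes, zero at the start; "wrist_torque": the same for the moment, N m; "finger_gap": finger opening in mm; "grip_force": force on a finger pad.
Only numpy, scipy, OpenCV 4.12 (cv2) and the standard library are available. Lean on these libraries where they do the work, as an engineer would, in place of code of your own. Each camera call takes 0.05 s, during which the arm holds its last target. There are 200 camera calls.

## Working session

There is one attempt and no reset: what is moved stays moved. The work goes in short steps, Python scripts to look and compute and a shell command to move; the robot and the scene stay as the last step left them, time stands still between calls to the robot, and variables do not carry over. Pictures are saved under pics/ and viewed, at most 10 in all, crops included, and the job is handed in when it is done.

```bash
mkdir -p pics; ls
cat > h.py <<'E'
import numpy as np, cv2
from bench import *
def ray(p,uv):
    K=np.array(p["intrinsics"]);k=p["k1"]
    D=np.array([k,0,0,0,0.])
    n=cv2.undistortPoints(np.array([[uv]],float),K,D)[0,0]
    R=np.array(p["R"]);t=np.array(p["t"])
    return -R.T@t, R.T@np.array([n[0],n[1],1])
def at_z(p,uv,z):
    o,d=ray(p,uv);return o+d*(z-o[2])/d[2]
def proj(p,X):
    c=np.array(p["R"])@np.array(X,float)+np.array(p["t"]);n=c[:2]/c[2]
    n=n*(1+p["k1"]*(n@n));K=np.array(p["intrinsics"])
    return K[:2,:2]@n+K[:2,2]
def save(p,n): cv2.imwrite("pics/"+n,np.array(p["image"])[:,:,::-1])
E
python3 - <<'E'
from h import *
s=sense();print(s)
for n in("top","side"):
    p=snapshot(n);save(p,n+"0.png")
    print(n,"cam at",(-np.array(p["R"]).T@np.array(p["t"])).round())
    for q in("stand","gauge_centre","gauge_red_dab","tally_rail","cursor_grip","calliper","hex_bolt_0","pencil"):
        print(q,[(np.round(d["location"],1).tolist(),round(d["conf"],2)) for d in place_of(p,q)][:3])
E
```

```text
pics
{'time': 0.0, 'joint_pos': array([ 5.99663954e+01,  7.51615329e+00,  8.53298182e+01, -1.19743362e-04,
        8.72612265e+01, -4.89294535e+00]), 'qd': array([ 0.08939163,  0.09468162,  0.03577502, -0.065206  ,  0.07157796,
       -0.02773118]), 'joint_efforts': array([-1.07483993e-03, -5.69400108e+01, -5.00553703e+01, -2.17443526e-04,
        1.50640908e-02,  5.03175272e-05]), 'tool_pos': array([254.62278375, 542.71749547, 247.22833996]), 'tcp_rot': array([-1.79893182e+02, -9.02420340e-03,  1.54859338e+02]), 'ft_force': array([ 0.09904216, -0.28558119, -0.53819318]), 'wrist_torque': array([-0.00077099, -0.01719299, -0.0341938 ]), 'grip_force': 0.0, 'finger_gap': 85.08087046656333}
top cam at [ 269.  -30. 1067.]
stand [([449.4, 115.3, 1.9], 0.74)]
gauge_centre [([453.8, 115.5, 63.5], 0.68)]
gauge_red_dab [([450.7, 102.9, 72.9], 0.48)]
tally_rail [([498.9, -260.7, 2.2], 0.9), ([455.3, 116.4, 63.7], 0.47)]
cursor_grip [([536.7, -315.4, 44.4], 0.43)]
calliper [([348.9, 301.6, -0.2], 0.8)]
hex_bolt_0 [([365.8, -139.5, 1.7], 0.42), ([394.6, -34.1, -3.2], 0.4)]
pencil [([362.3, -239.1, 4.1], 0.7)]
side cam at [ -59. -795.  455.]
stand [([452.8, 116.3, 1.3], 0.56)]
gauge_centre [([453.1, 112.2, 66.1], 0.58)]
gauge_red_dab [([453.0, 100.4, 68.2], 0.51), ([451.0, 114.0, -0.1], 0.26)]
tally_rail [([494.3, -260.9, -1.2], 0.89)]
cursor_grip [([528.7, -315.9, 46.4], 0.62)]
calliper [([346.5, 299.5, 1.1], 0.59), ([530.2, -315.4, 48.0], 0.47)]
hex_bolt_0 [([391.9, -35.7, -5.7], 0.66), ([364.4, -144.5, -0.6], 0.57)]
pencil [([358.1, -236.4, -2.9], 0.71), ([392.5, -32.9, -4.5], 0.31)]
```

View pics/top0.png

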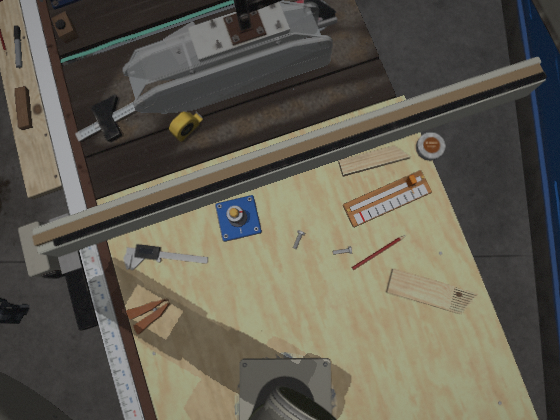

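View pics/side0.png

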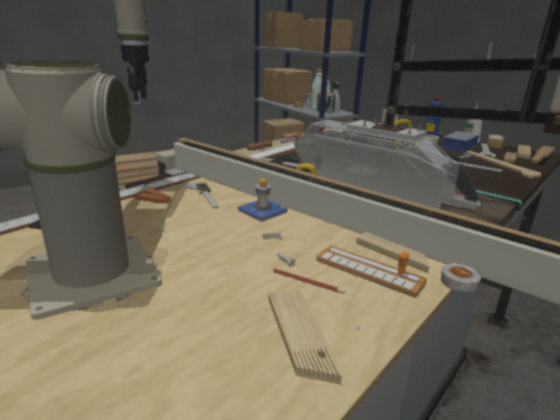

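The top view shows the stand at (238,217), the rail from (350,213) to (425,183) with the cursor near (412,181), and a fence behind both. The side view agrees, with the cursor at (404,262). I'll zoom in on the ring and the tally next.

Run:
```python
from h import *
p=snapshot("top");q=snapshot("side")
im=np.array(p["image"])[:,:,::-1];im2=np.array(q["image"])[:,:,::-1]
r=lambda a,w,h:cv2.resize(a,(w,h),interpolation=cv2.INTER_CUBIC)
A=r(im[190:245,213:263],400,440); B=r(im[165:230,340:435],400,274)
C=r(im2[172:222,233:293],400,333) 
out=np.zeros((600,800,3),np.uint8);out[:440,:400]=A;out[:274,400:]=B;out[274:600,400:]=C[:326]
cv2.imwrite("pics/crop0.png",out)
for n,pp in(("top",p),("side",q)):
    for nm in("tally_rail","cursor_grip","gauge_red_dab","gauge_centre","stand"):
        for d in trace(pp,nm)[:1]:
            m=np.array(d["pixels"]).astype(np.uint8); ys,xs=np.nonzero(m)
            print(n,nm,round(d["conf"],2),m.sum(),xs.mean().round(1),ys.mean().round(1))
            if n=="top" and nm in("tally_rail","stand"):
                z=14; pts=np.array([at_z(pp,(x,y),z)[:2] for x,y in zip(xs,ys)],np.float32)
                print(cv2.minAreaRect(pts))
```

```text
top tally_rail 0.58 2133 386.9 198.2
((493.892822265625, -262.1225280761719), (64.97514343261719, 220.07264709472656), 23.84019660949707)
top cursor_grip 0.57 79 410.5 180.3
top gauge_red_dab 0.72 209 234.7 213.9
top gauge_centre 0.72 224 234.5 213.6
top stand 0.81 1507 237.1 217.7
((450.7135009765625, 114.81238555908203), (99.33441162109375, 101.2033462524414), 13.357909202575684)
side tally_rail 0.74 2459 375.0 269.8
side cursor_grip 0.44 186 402.3 262.2
side gauge_red_dab 0.63 293 306.7 279.9
side gauge_centre 0.5 131 263.1 190.8
side stand 0.65 963 262.5 204.7
```

View pics/crop0.png

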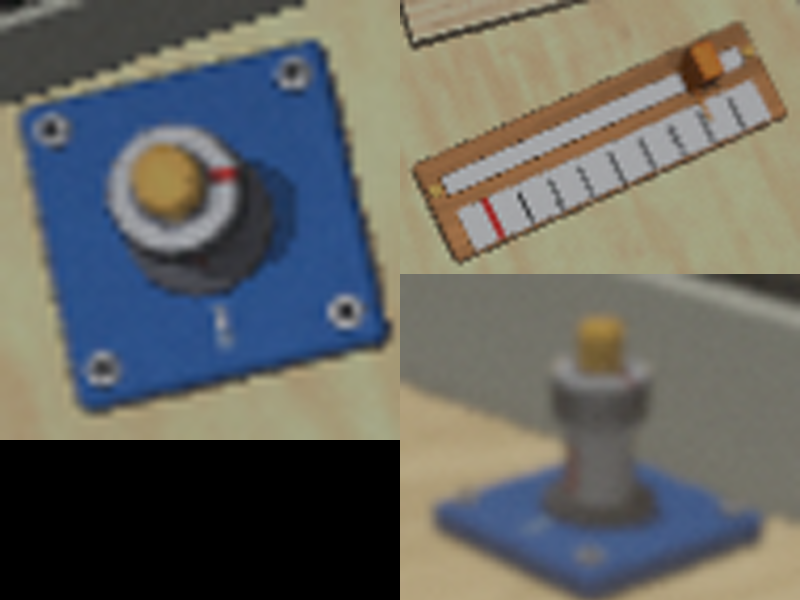

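The crop shows the ring centre at about (234.8,213.5) with the red dab to its right at about (241,211.8). The collar's red line faces the white base line. The cursor's pointer is just short of mark 7, and the fence runs close behind the stand.

```bash
cat >> h.py <<'E'
def dab(p,z=75,c=(451,115)):
    im=np.array(p["image"]).astype(int);u,v=np.round(proj(p,[*c,z])).astype(int)
    w=im[v-12:v+13,u-12:u+13];red=np.clip(w[...,0]-1.0*np.maximum(w[...,1],w[...,2])-40,0,None)
    # keep pixels within ring top annulus
    s=[]
    for y in range(25):
        for x in range(25):
            if red[y,x]>0:
                P=at_z(p,(u-12+x,v-12+y),z)[:2]-np.array(c);r=np.hypot(*P)
                if 9<r<23 and w[y,x,1]<110+0*r and w[y,x,1]-w[y,x,2]<40: s.append((red[y,x],*P))
    s=np.array(s)
    if len(s)==0: return None
    m=(s[:,:1]*s[:,1:]).sum(0)/s[:,0].sum()
    return m, np.degrees(np.arctan2(m[1],m[0])), len(s)
E
python3 - <<'E'
from h import *
p=snapshot("top")
c=at_z(p,(213+174/8-.5,190+188/8-.5),75);d=at_z(p,(213+224/8-.5,190+174/8-.5),75)
print("hand ring",c,"dab",d,"ang",np.degrees(np.arctan2(*(d-c)[1::-1])))
print(dab(p,75,tuple(c[:2])))
for z in (70,95): print(at_z(p,(213+170/8-.5,190+182/8-.5),z))
im=np.array(p["image"])
# pointer & marks on strip
z=14
for n,uv in {"red0":(340+492/1*0,0)}.items(): pass
f=95/400
for n,(x,y) in {"red":(494-400,217),"m8":(738-400,110),"ptr":(706-400,108),"grip":(703-400,63)}.items():
    print(n,at_z(p,(340+x*f-.5,165+y*65/274-.5),{"ptr":18,"grip":50}.get(n,14)))
print(proj(p,[451,115,14]),proj(p,[451,115,95]))
# fence: foot and top
for uv in [(213+10/8,190+95/8),(213+300/8,190+5/8)]: print("fence foot",at_z(p,uv,0))
for uv in [(240,170),(240,181),(380,135),(380,150)]: print("fence top?",at_z(p,uv,80))
E
```

```text
hand ring [451.20923689 113.49002214  75.        ] dab [455.18652492  98.63345893  75.        ] ang -75.01265251061652
(array([  4.20763637, -15.03740314]), np.float64(-74.3677760319245), 6)
[453.96308139 115.42945251  70.        ]
[449.32715455 111.77648812  95.        ]
red [ 449.79576487 -196.68390023   14.        ]
m8 [ 512.30257942 -345.22123032   14.        ]
ptr [ 512.8917286  -325.01948716   18.        ]
grip [ 532.20568157 -316.00554301   50.        ]
[237.11211176 217.42515806] [232.37747916 211.56403054]
fence foot [494.83943653 176.27759771   0.        ]
fence foot [522.73440924  82.94726435   0.        ]
fence top? [554.99195287  99.92301205  80.        ]
fence top? [527.77334992  99.70834124  80.        ]
fence top? [ 636.41735302 -238.86177773   80.        ]
fence top? [ 598.50011912 -236.8280454    80.        ]
```

```bash
cat >> h.py <<'E'
def to(x,y,z,yaw=None):
    s=sense();r=np.radians(s["tcp_rot"]);Y=r[2]
    d=np.array([x,y,z])-s["tool_pos"];c,n=np.cos(Y),np.sin(Y)
    print("t",round(s["time"],2),"pos",s["tool_pos"].round(1),"rot",s["tcp_rot"].round(1),"j6",s["joint_pos"][5].round(1),"gap",round(s["finger_gap"],1))
    print("shift cm",np.round([(d[0]*c+d[1]*n)/10,(d[0]*n-d[1]*c)/10,-d[2]/10],2), "rz" , None if yaw is None else round(-np.radians(yaw-s["tcp_rot"][2]),3))
E
python3 -m handwheel '[[0.4,-3,-2.54,0,0,0,0],[0.4,-3,-2.54,0,0,0,0],[0.4,-3,-2.54,0,0,0,0],[0.4,-3,-2.54,0,0,0,0],[0.4,-3,-2.54,0,0,0,0],[0.4,-3,-2.54,0,0,0,0],[0.4,-3,-2.54,0,0,0,0],[0.4,-3,-2.54,0,0,0,0],[0.4,-3,-2.54,0,0,0,0],[0.4,-3,-2.54,0,0,0,0],[0.4,-3,-2.54,0,0,0,0],[0.4,-3,-2.54,0,0,0,0]]' 40
python3 -m handwheel '[[0.4,0,0,0,0,0,-0.125],[0.4,0,0,0,0,0,-0.125],[0.4,0,0,0,0,0,-0.125],[0.4,0,0,0,0,0,-0.125],[0.4,0,0,0,0,0,-0.125],[0.4,0,0,0,0,0,-0.125],[0.4,0,0,0,0,0,-0.125],[0.4,0,0,0,0,0,-0.125],[0.4,0,0,0,0,0,-0.125],[0.4,0,0,0,0,0,-0.125],[0.4,0,0,0,0,0,-0.125],[0.4,0,0,0,0,0,-0.125]]'
python3 -c "
from h import *
to(451,114,150,245)
p=snapshot('side')
n=np.array([.958,.288,0])
for uv in [(278,172),(278,174),(330,195)]:
    o,d=ray(p,uv);t=(n@np.array([495,176,0])-n@o)/(n@d);print((o+t*d).round())
"
```

```text
time: 2.55
tool_pos: [451.7, 112.4, 248.6]
tcp_rot: [180.0, 0.0, 154.9]
ft_force: [0.7, 0.1, -0.9]
finger_gap: 59.7
grip_force: 0.0
time: 3.55
tool_pos: [451.3, 114.3, 248.4]
tcp_rot: [-180.0, 0.0, -118.8]
ft_force: [0.9, 0.7, -0.1]
finger_gap: 59.9
grip_force: 0.0
t 3.55 pos [451.3 114.3 248.4] rot [-180.     0.  -118.8] j6 -143.3 gap 59.9
shift cm [0.04 0.01 9.84] rz -6.35
[509. 129. 100.]
[509. 128.  94.]
[560. -41.  82.]
```

```bash
python3 -m handwheel '[[0.4,0,0,3.6,0,0,0],[0.4,0,0,3.6,0,0,0],[0.4,0,0,3.6,0,0,0],[0.4,0,0,3.6,0,0,0],[0.4,0,0,3.6,0,0,0],[0.4,0,0,0.4,0,0,0],[0.4,0,0,0,0,0,0],[0.4,0,0,0,0,0,0]]' 40
python3 -c "
from h import *
to(452,114,64,241)
p=snapshot('top');q=snapshot('side')
im=np.array(p['image'])[:,:,::-1];im2=np.array(q['image'])[:,:,::-1]
r=lambda a:cv2.resize(a,(400,400),interpolation=cv2.INTER_CUBIC)
cv2.imwrite('pics/c1.png',np.hstack([r(im[185:245,208:268]),r(im2[150:220,228:298])]))"
```

```text
time: 4.27
tool_pos: [452.2, 114.4, 65.9]
tcp_rot: [-179.9, 0.0, -119.3]
ft_force: [0.2, 0.8, 1.1]
finger_gap: 59.7
grip_force: 0.0
t 4.27 pos [452.2 114.4  65.9] rot [-179.9    0.  -119.3] j6 -142.8 gap 59.7
shift cm [ 0.05 -0.01  0.19] rz -6.288
```

View pics/c1.png

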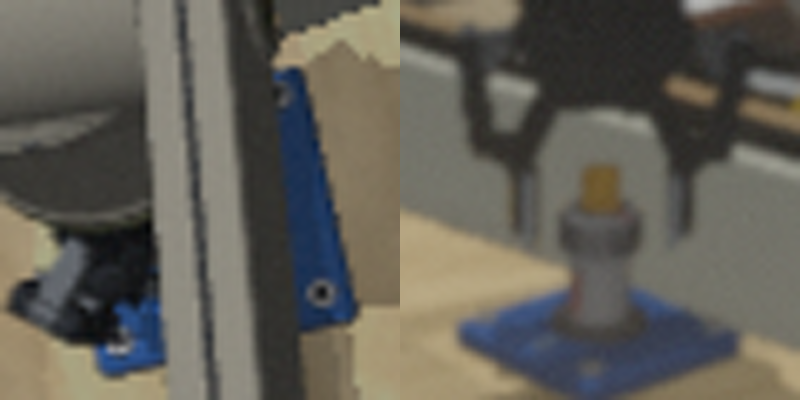

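The side view shows the fingers on either side of the ring at (263,190), roughly centred. The arm hides the ring from the top camera. Next I close the fingers.

```bash
python3 -m handwheel '[[-0.4,0,0,0.1,0,0,0],[-0.4,0,0,0,0,0,0],[-0.4,0,0,0,0,0,0],[-0.4,0,0,0,0,0,0],[-0.4,0,0,0,0,0,0],[-0.4,0,0,0,0,0,0]]' 40
python3 -c "
from h import *
s=sense();print(s['wrist_torque'],s['joint_efforts'][5],s['joint_pos'][5]);to(452,114,64)"
```

```text
time: 4.87
tool_pos: [452.8, 114.7, 65.5]
tcp_rot: [-179.9, 0.1, -119.2]
ft_force: [-2.8, 1.2, 8.6]
finger_gap: 39.2
grip_force: 39.1
[ 0.10649778  0.37939727 -0.07755215] -0.0047402046038769186 -142.8921474563078
t 4.87 pos [452.8 114.7  65.5] rot [-1.799e+02  1.000e-01 -1.192e+02] j6 -142.9 gap 39.2
shift cm [0.1  0.03 0.15] rz None
```

```bash
python3 -m handwheel '[[-0.4,0,0,0.01,0,0,0.12],[-0.4,0,0,0.01,0,0,0.12],[-0.4,0,0,0.01,0,0,0.12],[-0.4,0,0,0.01,0,0,0.12],[-0.4,0,0,0.01,0,0,0.12],[-0.4,0,0,0.01,0,0,0.12],[-0.4,0,0,0.01,0,0,0.12],[-0.4,0,0,0.01,0,0,0.12],[-0.4,0,0,0.01,0,0,0.12],[-0.4,0,0,0.01,0,0,0.12],[-0.4,0,0,0.01,0,0,0.12],[-0.4,0,0,0.01,0,0,0.12]]'
python3 -c "
from h import *
s=sense();print(s['wrist_torque'],s['joint_efforts'][5],s['joint_pos'][5]);to(452,114,64)"
python3 -m handwheel '[[-0.4,0,0,0.01,0,0,0.12],[-0.4,0,0,0.01,0,0,0.12],[-0.4,0,0,0.01,0,0,0.12],[-0.4,0,0,0.01,0,0,0.12],[-0.4,0,0,0.01,0,0,0.12],[-0.4,0,0,0.01,0,0,0.12],[-0.4,0,0,0.01,0,0,0.12],[-0.4,0,0,0.01,0,0,0.12],[-0.4,0,0,0.01,0,0,0.12],[-0.4,0,0,0,0,0,0]]'
python3 -c "
from h import *
s=sense();print(s['wrist_torque'],s['joint_efforts'][5],s['joint_pos'][5]);to(452,114,64)"
```

```text
time: 5.87
tool_pos: [453.2, 113.6, 64.4]
tcp_rot: [180.0, 0.2, 157.9]
ft_force: [-1.1, -6.3, 8.8]
finger_gap: 38.8
grip_force: 39.2
[-0.97592827  0.15622182  0.07083997] -2.975587695837021 -60.04868847552932
t 5.87 pos [453.2 113.6  64.4] rot [180.    0.2 157.9] j6 -60.0 gap 38.8
shift cm [ 0.13 -0.01  0.04] rz None
time: 6.7
tool_pos: [452.5, 113.0, 63.4]
tcp_rot: [179.9, 0.1, 95.9]
ft_force: [-4.4, -9.5, 12.8]
finger_gap: 39.0
grip_force: 39.6
[-1.43953394  0.92496115  0.01783891] 2.7678783237934113 1.953389523911034
t 6.7 pos [452.5 113.   63.4] rot [1.799e+02 1.000e-01 9.590e+01] j6 2.0 gap 39.0
shift cm [ 0.1  -0.04 -0.06] rz None
```

```bash
cat > chk.py <<'E'
import sys
from bench import sense
s=sense();print(s['time'].__round__(2),"yaw",s['tcp_rot'][2].round(1),"f",s['ft_force'].round(1),"tz",s['wrist_torque'][2].round(3))
sys.exit(int(s['wrist_torque'][2]>0.13))
E
python3 -m handwheel '[[-0.4,-0.1,0,-0.05,0,0,0.05],[-0.4,0,0,0,0,0,0.06],[-0.4,0,0,0,0,0,0.06]]' >/dev/null; python3 chk.py &&
python3 -m handwheel '[[-0.4,0,0,0.005,0,0,0.06],[-0.4,0,0,0.005,0,0,0.06],[-0.4,0,0,0.005,0,0,0.06]]' >/dev/null; python3 chk.py &&
python3 -m handwheel '[[-0.4,0,0,0.005,0,0,0.06],[-0.4,0,0,0.005,0,0,0.06],[-0.4,0,0,0.005,0,0,0.06]]' >/dev/null && python3 chk.py &&
python3 -m handwheel '[[-0.4,0,0,0.005,0,0,0.06],[-0.4,0,0,0.005,0,0,0.06],[-0.4,0,0,0.005,0,0,0.06]]' >/dev/null && python3 chk.py &&
python3 -m handwheel '[[-0.4,0,0,0.005,0,0,0.06],[-0.4,0,0,0.005,0,0,0.06],[-0.4,0,0,0.005,0,0,0.06]]' >/dev/null && python3 chk.py &&
python3 -m handwheel '[[-0.4,0,0,0.005,0,0,0.06],[-0.4,0,0,0.005,0,0,0.06],[-0.4,0,0,0.005,0,0,0.06]]' >/dev/null && python3 chk.py &&
python3 -m handwheel '[[-0.4,0,0,0.005,0,0,0.06],[-0.4,0,0,0.005,0,0,0.06],[-0.4,0,0,0.005,0,0,0.06]]' >/dev/null && python3 chk.py
```

```text
6.95 yaw 86.5 f [-4.2 -4.   7.7] tz 0.035
7.2 yaw 76.2 f [-5.2 -3.8  8.6] tz 0.044
7.45 yaw 65.9 f [-5.7 -3.5 11. ] tz 0.123
7.7 yaw 55.6 f [-6.7 -2.9 10.5] tz 0.014
7.95 yaw 45.3 f [-7.4 -2.4 12.4] tz 0.172
```

```bash
for i in 1 2 3 4; do python3 -m handwheel '[[-0.4,0,0,0,0,0,0]]' >/dev/null; python3 chk.py; done
```

```text
8.03 yaw 45.2 f [-7.3 -3.3 12. ] tz 0.159
8.12 yaw 45.4 f [-7.  -1.8 12.4] tz 0.181
8.2 yaw 45.4 f [-7.4 -2.6 11.9] tz 0.137
8.28 yaw 45.4 f [-6.9 -3.1 11.9] tz 0.172
```

```bash
python3 -m handwheel '[[-0.4,0,0,0,0,0,0.06],[-0.4,0,0,0,0,0,0]]'>/dev/null; for i in 1 2 3 ; do python3 -m handwheel '[[-0.4,0,0,0,0,0,0]]' >/dev/null; python3 chk.py; done
```

```text
8.53 yaw 42.0 f [-8.2 -2.5 10.7] tz 0.261
8.62 yaw 42.0 f [-6.9 -2.2 11.3] tz 0.276
8.7 yaw 42.0 f [-7.5 -2.6 11.6] tz 0.231
```

```bash
python3 -m handwheel '[[0.4,0,0,0,0,0,0],[0.4,0,0,0,0,0,0],[0.4,0,0,0,0,0,0],[0.4,0,0,0,0,0,0],[0.4,0,0,-3,0,0,0],[0.4,0,0,-3,0,0,0],[0.4,0,0,-3,0,0,0],[0.4,0,0,-3,0,0,0],[0.4,0,0,-2,0,0,0]]'
python3 -c "
from h import *
to(530,-314,170,23.5)"
```

```text
time: 9.45
tool_pos: [452.3, 113.5, 204.4]
tcp_rot: [179.9, -0.2, 42.0]
ft_force: [0.2, -0.5, -0.1]
finger_gap: 59.8
grip_force: 0.0
t 9.45 pos [452.3 113.5 204.4] rot [179.9  -0.2  42. ] j6 55.8 gap 59.8
shift cm [-22.82  36.97   3.44] rz 0.323
```

```bash
python3 -m handwheel '[[0.4,-1.9,3.08,0.2,0,0,0],[0.4,-1.9,3.08,0.2,0,0,0],[0.4,-1.9,3.08,0.2,0,0,0],[0.4,-1.9,3.08,0.2,0,0,0],[0.4,-1.9,3.08,0.2,0,0,0],[0.4,-1.9,3.08,0.2,0,0,0],[0.1,-1.9,3.08,0.2,0,0,0],[0.1,-1.9,3.08,0.2,0,0,0],[0.1,-1.9,3.08,0.2,0,0,0],[0.1,-1.9,3.08,0.2,0,0,0],[0.1,-1.9,3.08,0.2,0,0,0],[0.1,-1.9,3.08,0.2,0,0,0]]'
python3 -m handwheel '[[0.1,0,0,0,0,0,0.11],[0.1,0,0,0,0,0,0.11],[0.1,0,0,0,0,0,0.105]]'
python3 - <<'E'
from h import *
to(530,-314,50,23.5)
p=snapshot('top');print(dab(p,69,(451.2,113.5)))
q=snapshot('side')
print([d["location"].round(1) if hasattr(d["location"],"round") else d["location"] for d in place_of(q,"cursor_grip")])
im=np.array(p['image'])[:,:,::-1];im2=np.array(q['image'])[:,:,::-1]
r=lambda a:cv2.resize(a,(400,400),interpolation=cv2.INTER_CUBIC)
cv2.imwrite('pics/c2.png',np.hstack([r(im[190:240,213:263]),r(im2[160:300,330:470])]))
E
```

```text
time: 10.45
tool_pos: [529.2, -315.8, 176.8]
tcp_rot: [-180.0, -0.0, 42.0]
ft_force: [0.2, 0.7, 0.4]
finger_gap: 46.6
grip_force: 0.0
time: 10.7
tool_pos: [528.8, -314.9, 176.3]
tcp_rot: [-179.9, 0.0, 23.0]
ft_force: [-0.2, -0.1, 0.1]
finger_gap: 46.7
grip_force: 0.0
t 10.7 pos [ 528.8 -314.9  176.3] rot [-179.9    0.    23. ] j6 31.5 gap 46.7
shift cm [ 0.14 -0.03 12.63] rz -0.009
(array([-0.1522811 , 16.11942724]), np.float64(90.54126021541623), 6)
[[532.0, -317.1, 46.5]]
```

View pics/c2.png

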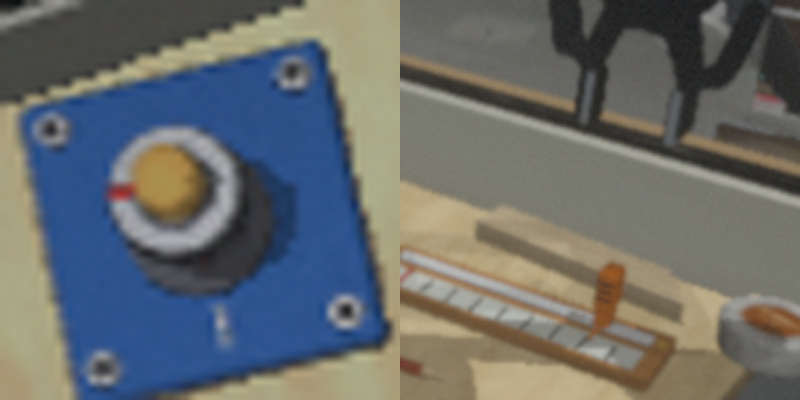

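The red dab now sits to the left of the stud at about (228,214). That is about 195° clockwise, against about 189° from the gripper, so roughly 2.1 quarter turns and a count of 2. The cursor grip stands below the open fingers, still near mark 7.

```bash
python3 -m handwheel '[[0.1,0.2,0,3.5,0,0,0],[0.1,0,0,3.5,0,0,0],[0.1,0,0,3,0,0,0],[0.1,0,0,2.6,0,0,0],[0.1,0,0,0,0,0,0],[-1,0,0,0,0,0,0],[-1,0,0,0,0,0,0],[-1,0,0,0,0,0,0],[-1,0,0,0,0,0,0],[-1,0,0,0,0,0,0],[-1,0,0,0,0,0,0],[-1,0,0,0,0,0,0]]' 25
python3 - <<'E'
from h import *
to(489,-220.6,50,23.5)
q=snapshot('side');p=snapshot('top')
im=np.array(p['image'])[:,:,::-1];im2=np.array(q['image'])[:,:,::-1]
r=lambda a:cv2.resize(a,(400,400),interpolation=cv2.INTER_CUBIC)
cv2.imwrite('pics/c3.png',np.hstack([r(im[155:235,340:440]),r(im2[220:300,320:420])]))
E
```

```text
time: 11.85
tool_pos: [532.7, -314.3, 54.1]
tcp_rot: [179.8, -0.1, 23.4]
ft_force: [-0.4, -0.3, 7.0]
finger_gap: 13.0
grip_force: 31.1
t 11.85 pos [ 532.7 -314.3   54.1] rot [ 1.798e+02 -1.000e-01  2.340e+01] j6 31.3 gap 13.0
shift cm [ -0.29 -10.34   0.41] rz -0.002
```

View pics/c3.png

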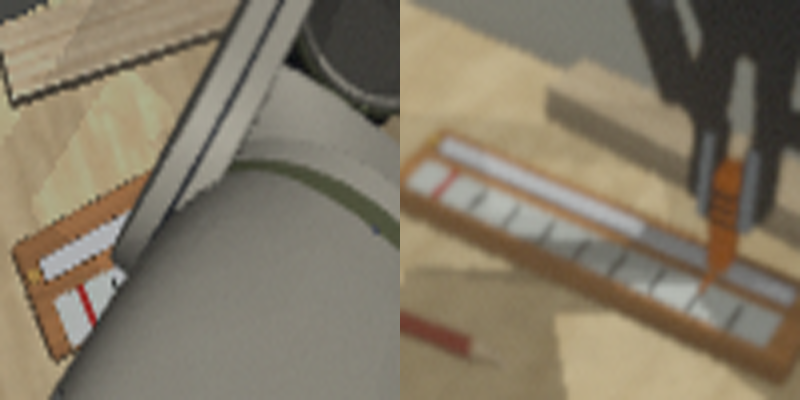

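The fingers hold the orange grip at about (503,257) in the side image, with the pointer tip near mark 7 at about (496,278).

```bash
python3 -m handwheel '[[-1,0,-1.5,0,0,0,0],[-1,0,-1.5,0,0,0,0],[-1,0,-1.5,0,0,0,0],[-1,0,-1.5,0,0,0,0],[-1,0,-1.5,0,0,0,0],[-1,0,-1.5,0,0,0,0],[-1,0,-1,0,0,0,0],[-1,0,0,0,0,0,0],[-1,0,0,0,0,0,0]]' 25
python3 - <<'E'
from h import *
to(489,-220.6,50,23.5)
q=snapshot('side')
im2=np.array(q['image'])[:,:,::-1]
cv2.imwrite('pics/c4.png',cv2.resize(im2[230:300,310:410],(800,560),interpolation=cv2.INTER_CUBIC))
E
```

```text
time: 12.7
tool_pos: [493.1, -221.7, 54.0]
tcp_rot: [179.8, -0.2, 23.4]
ft_force: [-0.9, 1.1, 8.5]
finger_gap: 13.3
grip_force: 31.3
t 12.7 pos [ 493.1 -221.7   54. ] rot [179.8  -0.2  23.4] j6 36.9 gap 13.3
shift cm [-0.34 -0.26  0.4 ] rz -0.001
```

View pics/c4.png

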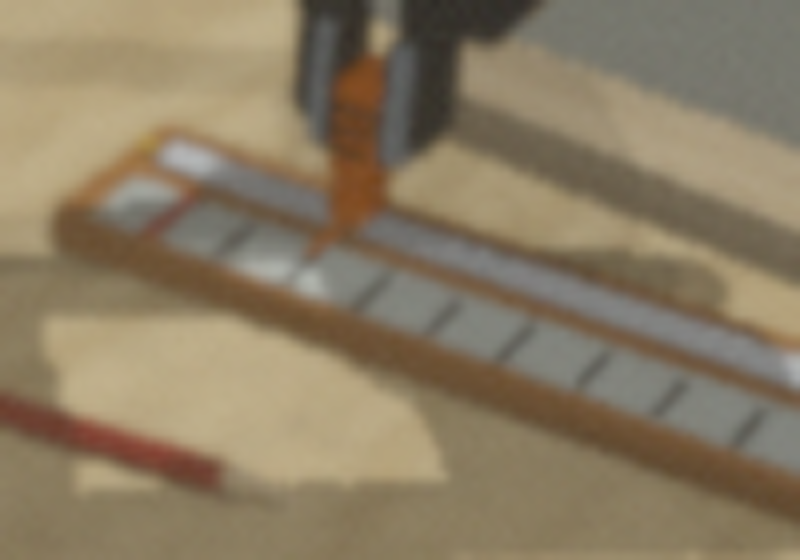

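The pointer tip at about (349,262) lies at the second black mark. I'll let go, back off and check from the top.

```bash
python3 -m handwheel '[[0.1,0,0,0,0,0,0],[0.1,0,0,0,0,0,0],[0.1,0,0,0,0,0,0],[0.1,0,0,0,0,0,0],[0.1,0,0,-3,0,0,0],[0.1,0,0,-3.5,0,0,0],[0.1,0,0,-3.5,0,0,0],[0.1,0,0,-3.5,0,0,0],[0.1,0,0,-1,0,0,0]]'
python3 -m handwheel '[[0.1,-1,-3,-0.3,0,0,0],[0.1,-1,-3,-0.3,0,0,0],[0.1,-1,-3,-0.3,0,0,0],[0.1,-1,-3,-0.3,0,0,0],[0.1,-1,-3,-0.3,0,0,0],[0.1,-1,-3,0,0,0,0],[0.1,-1,-3,0,0,0,0],[0.1,-1,-3,0,0,0,0],[0.1,0,0,0,0,0,0]]'
python3 - <<'E'
from h import *
p=snapshot('top')
im=np.array(p['image'])[:,:,::-1]
# rectified top view of rail: u along travel s, 4 px/mm; strip plane z=14
c=np.array([493.9,-262.1]);Y=np.radians(23.6);ax=np.array([np.cos(Y),np.sin(Y)]);ay=np.array([-np.sin(Y),np.cos(Y)])
W=np.zeros((320,800,2),np.float32)
for v in range(0,320):
    for u in range(0,800):
        P=c+ax*(40-v/4)+ay*(100-u/4)
        W[v,u]=proj(p,[*P,15])
out=cv2.remap(im,W[...,0],W[...,1],cv2.INTER_CUBIC)
cv2.imwrite('pics/c5.png',out)
E
```

```text
time: 13.5
tool_pos: [493.7, -222.7, 202.6]
tcp_rot: [179.6, -0.3, 23.4]
ft_force: [0.8, 0.1, 1.4]
finger_gap: 46.6
grip_force: 0.0
time: 14.25
tool_pos: [320.4, -30.1, 210.8]
tcp_rot: [-179.9, -0.0, 23.5]
ft_force: [-0.3, -0.4, 0.2]
finger_gap: 46.9
grip_force: 0.0
```

View pics/c5.png

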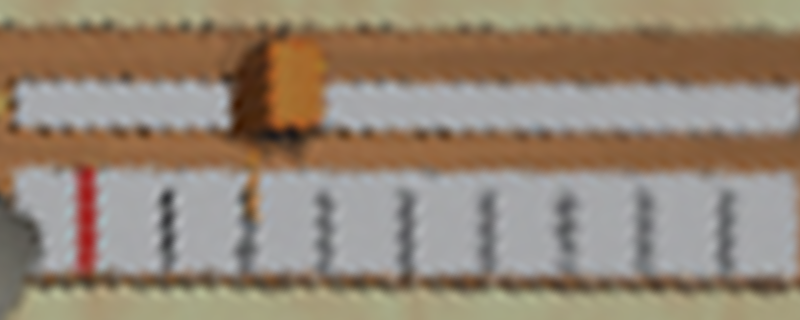

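The rectified top view shows the pointer at (253,190), directly over the second black mark at (247,240) and within about 1.5 mm of it. Nothing is touching the scene.

```bash
python3 -c "
from bench import *
print(hand_in())"
```

```text
the job is handed in; nothing more can be done
None
```

The ring gauge is screwed down tight with the collar twisted only about 0.17 rad, the count is about 2.1 quarter turns, the orange cursor stands at mark 2, and the job is handed in.

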